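# Contact probe: place the spot, find the keyway, hold the probe home

## Task

Take a contact reading on the specimen: by its grip block, slide the carrier along the bench (do not lift it) until its marked spot lies centred under the tip of the raised probe, and let go of it. Then grip the knurled collar on top of the probe stand and, pressing lightly, turn it clockwise (seen from above) until its hidden keyway drops over the pin; push it fully home so that the probe touches the spot, and finish while still gripping the collar and holding it down, without disturbing the glassware and bottles.

Things in the scene. Friction and masses are not known exactly. Their poses are not given: they have to be found in the camera images.
- carrier: loose specimen carrier, 0.3 to 0.65 kg: aluminium plate 175 x 60 x 10 mm, upright grey grip block near one end, steel disc 44 mm across near the other. Origin on the underside below the block's centre; x runs along the plate from block to disc, z up; plate from x = -22.5 to 152.5 mm. Block 30 mm (x) by 16 mm (y), from 10 to 55 mm above the bench: pinch it across y
- mark (a point): the marked spot: a dot in a thin dark ring 13 mm across, centre of the steel disc, on its upper face; 120 mm along the carrier's x from its origin and 14 mm above the bench
- stand: fixed probe stand, place and yaw vary. Origin on the bench below the probe axis, x from axis to column, z up. Base plate 12 mm high over x = 75 to 165, y = -60 to 60 mm; column and arm up to 93 mm; boss 38 mm across, 60 to 84 mm up, on the axis, with a 26 mm barrel above it under the collar. The collar is its highest part; under the boss only the thin probe and room for the carrier
- probe_tip: lower end of the thin vertical steel probe (6 mm across, pointed), origin at its point, z up. With the probe raised the point is 26 mm above the bench, 12 mm above the carrier's disc. The point is sprung by itself (8 mm of give, about 1 to 3 N) and moves only up and down
- collar: knurled aluminium collar, upright cylinder 44 mm across, 40 mm high; origin its centre, 145 mm up with probe raised, on the probe axis; z up. Moves down with the probe. Starts at its anticlockwise stop, turns only clockwise from above, 1.5 rad at most, easily. Hidden keyway: meets the pin after 0.35 to 1.15 rad of turn, unknown where, in a window 0.25 rad wide. 20 mm free below it when home
- probe (a joint): how far probe and collar are pushed down, m: 0 raised, 0.016 home on its stop. A spring pushes up, about 2.5 N at 0 and 6.5 N at 0.016 (plus 1 to 3 N from the sprung tip). Off the keyway the pin stops the collar at 0.004 to 0.0055 under a light push; in the keyway it goes on to 0.016 and can no longer turn. It springs up when let go
- beaker: bystander, glass beaker 66 mm across, 82 mm high; origin centre of its underside
- dropper: bystander, dropper bottle 51 mm across, 143 mm high; origin centre of its underside
- indicator: bystander, small capped bottle 43 mm across, 77 mm high; origin centre of its underside
- small_flask: bystander, conical flask 64 mm across, 107 mm high; origin centre of its underside

How it is judged:
By the outcome, as a careful person would: the job done as asked, in the order asked, and still so for the second after the job is handed in, while the arm keeps its last pose, push and grip.
It also fails if it takes over 64 s, if anything falls off the work surface, if the arm or the gripper's body presses on something with over 40 N, if the wrist force passes 120 N, or if a joint passes its speed limit or range.

## Robot

A 6-joint arm with a two-finger parallel gripper is mounted at the origin on a cart in front of the work surface, level with it; the furniture and walls round the work are solid. World frame = base frame: x ahead of the robot, y to its left, z up, the work surface at z = 0. Lengths are in m, angles in rad, forces in N, time in s.
With the tool pointing down it reaches from about 0.275 to 0.75 m from the base axis. Payload 10.2 kg.
Tool frame: the origin (TCP) lies midway between the tips of the shut fingers; the grasp point (between the pads) lies 19 mm behind it; z points along the fingers, y is the line along which they close (so a half turn about z gives the same grasp; the last joint's range is limited). The gripper opens to 88 mm and grips with 3 to 60 N. Pads are 18 mm wide; open, the fingers measure 123 mm over their backs; the gripper's body (75 mm by 187 mm) begins 45 mm behind the grasp point.
Start: joints at [-1.351, 0.313, 1.498, -0, 1.331, -0.223], TCP at [0.225, -0.474, 0.239] pointing down, gripper open.
Joint ranges: [-2.94, 2.94], [-0.97, 2.17], [0.19, 2.56], [-1.23, 4.37], [0.02, 3.11], [-2.88, 2.88]. Speed limits (rad/s): [2.39, 2.39, 3.01, 3.14, 3.14, 3.14].

## Interface

Orientations are given as a unit quaternion [x, y, z, w].
In Python, from cell import robot gives the robot as it stands. The module is installed in compiled form; this text tells all that it offers.
- The arm moves only by the shell command python3 -m crank 'ROWS'. ROWS is JSON, a list of rows, each a list of 5 numbers: the opening, from 0 (shut) to 1 (fully open), then the shift along the tool's x, y, z in m, then the turn about the tool's z in units of 8 degrees (1.0 is 8 degrees). A call has 1 to 12 rows; each row shifts and turns the commanded pose from where the row before left it, along the tool's axes as they then stand; what a row does not reach is not made up. A row lasts 1/8 s, in which the tool goes at most 62.5 mm and 10.7 degrees, less where a joint would pass 70% of its speed; a pose out of reach is approached as far as the arm can. A call is refused whole if a number of a shift passes 0.0625 or a number of a turn 1, either way. A call with a gripper value outside its range is refused whole. The fingers move at their own pace and stop on an object; the grip force is fixed at half the most. Time passes only in rows, so rows that do not move let the fingers close. It gives the time, the measured TCP pose, the force, the opening and the grip force at its end, in the units of the state.
- robot.get_state(): the state, without advancing time (a new reading comes with each control period).
- robot.camera(name): name is "scene" or "top"; returns a dict with "pixels" (384x512x3 uint8, red, green, blue), "mtx" (3x3 intrinsics, pixels), "origin" and "attitude" of the camera in the world. Camera axes: x right, y down, z forward; pixel columns grow to the right and rows downward; lengths in m; the calibration is good to about 2 mm. A picture is of the moment at which its call begins. There is no depth.
- robot.sign_off(): hands the job in; it is judged then, once.
The state is a dict: "time_s": time; "q": joint angles; "dq": joint speeds; "joint_torque": joint torques, N m; "eef_pos": TCP position; "tool_rot": TCP orientation; "ft_force": force on the tool from outside, world axes, zero at the start; "torque": the same for the moment, N m; "grip_width": finger opening in m; "grip_force": force on a finger pad.
Only numpy, scipy, OpenCV 4.12 (cv2) and the standard library are available. Lean on these libraries where they do the work, as an engineer would, in place of code of your own. Each camera call takes 0.05 s, during which the arm holds its last target. There are 200 camera calls.

## Working session

There is one attempt and no reset: what is moved stays moved. The work goes in short steps, Python scripts to look and compute and a shell command to move; the robot and the scene stay as the last step left them, time stands still between calls to the robot, and variables do not carry over. Pictures are saved under pics/ and viewed, at most 10 in all, crops included, and the job is handed in when it is done.

```bash
mkdir -p pics; cat > h.py <<'E'
import numpy as np,cv2
from cell import robot
from scipy.spatial.transform import Rotation as R
def snap(n,f):
    c=robot.camera(n); cv2.imwrite(f,c["pixels"][:,:,::-1]); np.savez(f+'.npz',K=c["mtx"],o=c["origin"],a=np.array(c["attitude"])); return c
def cam(f):
    d=np.load(f+'.npz'); a=d['a']; A=R.from_quat(a).as_matrix() if a.size==4 else a.reshape(3,3); return d['K'],d['o'],A
def px2w(f,u,v,z):
    K,o,A=cam(f); r=A@np.linalg.inv(K)@np.array([u,v,1.]); return o+r*(z-o[2])/r[2]
def w2px(f,p):
    K,o,A=cam(f); q=K@(A.T@(np.array(p)-o)); return q[:2]/q[2]
E
python3 - <<'E'
from h import *
for n in ("top","scene"):
    c=snap(n,f"pics/{n}0.png"); print(n,c["origin"],np.array(c["attitude"]).round(3).tolist(),c["mtx"])
a=cv2.imread("pics/top0.png");b=cv2.imread("pics/scene0.png")
cv2.imwrite("pics/top0x.png",cv2.resize(a,(800,600),interpolation=cv2.INTER_CUBIC))
cv2.imwrite("pics/scene0x.png",cv2.resize(b,(800,600),interpolation=cv2.INTER_CUBIC))
s=robot.get_state();print(s)
E
```

```text
top [0.32110012 0.0055302  1.46889462] [0.714, -0.696, 0.061, -0.049] [[442.14910524   0.         253.08481986]
 [  0.         442.14910524 192.73497239]
 [  0.           0.           1.        ]]
scene [-0.56362837 -0.2730111   1.10576923] [0.726, -0.548, 0.257, -0.326] [[420.44835427   0.         263.02785315]
 [  0.         420.44835427 191.14566161]
 [  0.           0.           1.        ]]
{'time_s': 0.1, 'q': array([-1.35139297e+00,  3.13379673e-01,  1.49833773e+00,  5.24901478e-06,
        1.33097925e+00, -2.23384315e-01]), 'dq': array([ 0.00119484, -0.00112723, -0.00168979,  0.000385  , -0.0004854 ,
       -0.00062682]), 'joint_torque': array([ 2.22642841e-03, -4.02811897e+01, -2.52644634e+01,  6.95647183e-02,
        3.42288672e-02, -5.59973410e-05]), 'eef_pos': array([ 0.22489268, -0.47416238,  0.23823445]), 'tool_rot': array([ 9.75592314e-01,  2.19589009e-01,  3.64779685e-06, -5.51996401e-04]), 'ft_force': array([ 0.30464212,  0.18528848, -0.16927865]), 'torque': array([-0.00028038, -0.03166061, -0.0250471 ]), 'grip_force': 0.0, 'grip_width': 0.08841876147305658}
```

View pics/top0x.png

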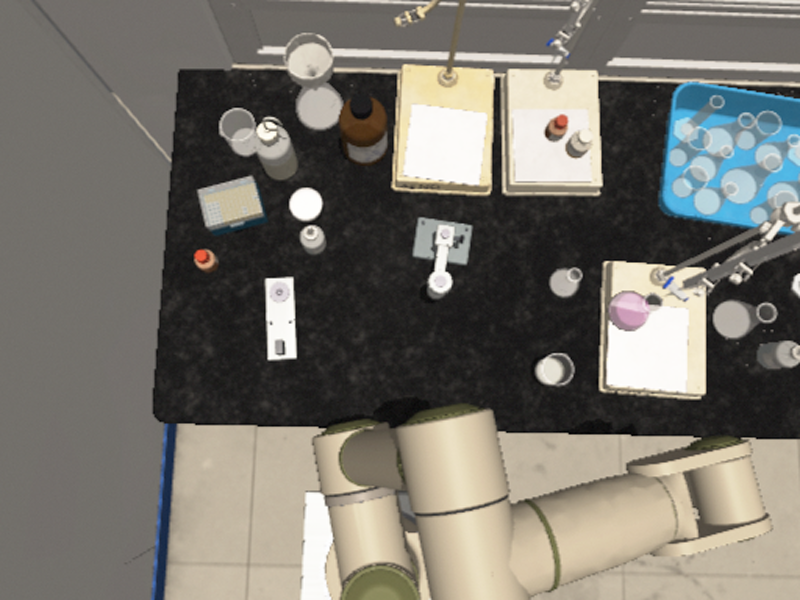

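View pics/scene0x.png

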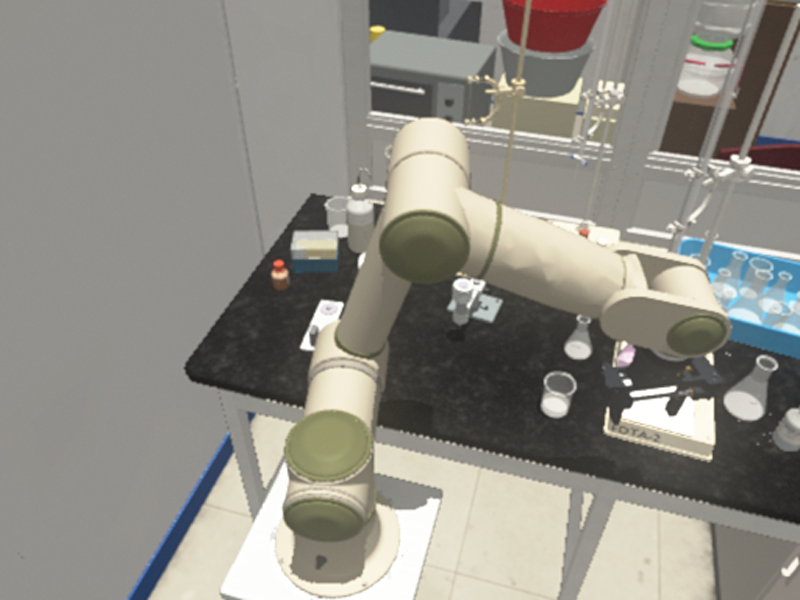

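Top view: carrier disc at about (280,292) and block at (280,347) in the 800x600 picture. The collar is at (440,284) and the stand base at (443,241). The beaker is at (554,369), the flask at (565,281), the dropper at (312,238) and the indicator at (205,260). I'll enlarge the carrier and stand area.

```bash
python3 - <<'E'
from h import *
a=cv2.imread("pics/top0.png")
cv2.imwrite("pics/c1.png",cv2.resize(a[130:240,160:310],None,fx=5,fy=5,interpolation=cv2.INTER_CUBIC))
f="pics/top0.png"
for n,u,v,z in [("beaker",554,375,0),("flask",562,286,0),("dropper",313,245,0.02),("ind",206,262,0.06),("disc",280,292,.014),("block",280,347,.055),("collar",440,283,.165)]:
    print(n,px2w(f,u*.64,v*.64,z).round(3))
E
```

```text
beaker [ 0.401 -0.358  0.   ]
flask [ 0.594 -0.378  0.   ]
dropper [0.664 0.163 0.02 ]
ind [0.612 0.378 0.06 ]
disc [0.561 0.229 0.014]
block [0.441 0.217 0.055]
collar [ 0.562 -0.099  0.165]
```

View pics/c1.png

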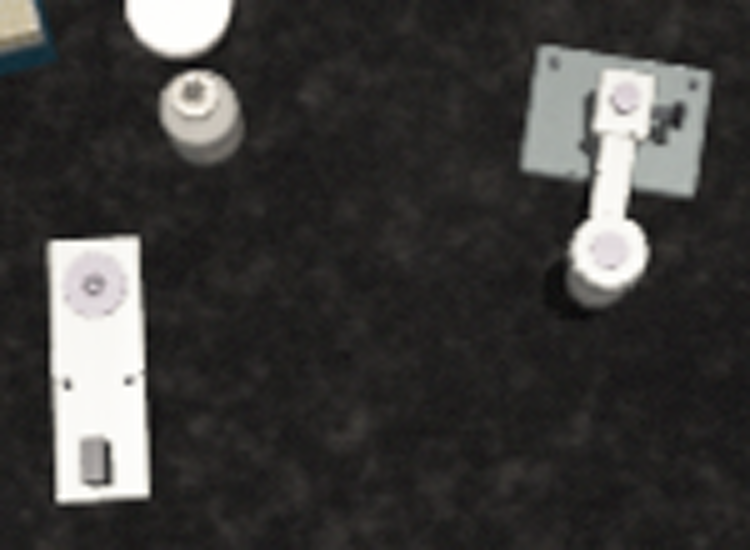

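The crop shows the mark at (94,285), the block top at about (92,460) and the plate corners at (48,241), (140,236), (150,496) and (57,503). The collar top is at (608,251) and the base corners at (538,45), (711,70), (695,197) and (521,170).

```bash
python3 - <<'E'
from h import *
f="pics/top0.png"
P=lambda u,v,z:px2w(f,160+(u+.5)/5-.5,130+(v+.5)/5-.5,z)
m=P(94,285,.014);c=[P(*q,.01) for q in((48,241),(140,236),(150,496),(57,503))]
far=(c[0]+c[1])/2;near=(c[2]+c[3])/2;d=far-near;L=np.linalg.norm(d);d/=L
print("mark",m.round(4),"L",L.round(4),"W",np.linalg.norm(c[0]-c[1]).round(4),"yaw",np.degrees(np.arctan2(d[1],d[0])))
print("origin from mark",(m-.12*d).round(4),"from plate",(near+.0225*d).round(4),"block",P(92,460,.055).round(4))
print("collar",P(608,251,.165).round(4))
b=[P(*q,.012) for q in((538,45),(711,70),(695,197),(521,170))]
ctr=sum(b)/4;e=(b[0]+b[1]-b[2]-b[3]);e/=np.linalg.norm(e);print("base",ctr.round(4),"axis",(ctr-.12*e).round(4),np.degrees(np.arctan2(e[1],e[0])),[np.linalg.norm(b[i]-b[i-1]).round(3) for i in range(4)])
s=robot.get_state();T=R.from_quat(s['tool_rot']).as_matrix();print(T.round(4))
o=(m-.12*d+near+.0225*d)/2;o[2]=.018+.2
print("tool delta to block +0.2",(T.T@(o-s['eef_pos'])).round(4),"tool y yaw",np.degrees(np.arctan2(T[1,1],T[0,1])))
E
```

```text
mark [0.5621 0.232  0.014 ] L 0.1749 W 0.0614 yaw 4.953073625654941
origin from mark [0.4426 0.2216 0.014 ] from plate [0.4425 0.221  0.01  ] block [0.4421 0.2211 0.055 ]
collar [ 0.5665 -0.0981  0.165 ]
base [ 0.6855 -0.1145  0.012 ] axis [ 0.5663 -0.101   0.012 ] -6.436964533590866 [np.float64(0.088), np.float64(0.119), np.float64(0.089), np.float64(0.119)]
[[ 9.036e-01  4.285e-01 -2.000e-04]
 [ 4.285e-01 -9.036e-01  1.100e-03]
 [ 2.000e-04 -1.100e-03 -1.000e+00]]
tool delta to block +0.2 [ 0.4946 -0.5351  0.0209] tool y yaw -64.63019902383944
```

```bash
python3 -m crank '[[1,0,0,0,0.85],[1,0,0,0,0.85],[1,0,0,0,0.85],[1,0.02,-0.05,0,0],[1,0.023,-0.056,0,0],[1,0.023,-0.056,0,0],[1,0.023,-0.056,0,0],[1,0.023,-0.056,0,0],[1,0.023,-0.056,0,0],[1,0.023,-0.056,0,0],[1,0.023,-0.056,0,0],[1,0.023,-0.056,0,0]]'
cat > d.py <<'E'
from h import *
import sys
x,y,z,yaw=map(float,sys.argv[1:5])
s=robot.get_state();T=R.from_quat(s['tool_rot']).as_matrix()
print("tool delta",(T.T@(np.array([x,y,z])-s['eef_pos'])).round(4),"turn units",((np.degrees(np.arctan2(T[1,0],T[0,0]))-yaw)/8).round(3),s['eef_pos'].round(4),s['ft_force'].round(1),s['time_s'],s['q'].round(2))
E
python3 d.py .4425 .2213 .1 4.95
```

```text
time_s: 1.6
eef_pos: [0.3852, 0.0415, 0.2388]
tool_rot: [0.999, 0.043, 0.0, 0.0]
ft_force: [0.3, -1.0, -0.2]
grip_width: 0.0881
grip_force: 0.0
tool delta [ 0.0726 -0.1742  0.1388] turn units 0.002 [0.3852 0.0415 0.2388] [ 0.3 -1.  -0.2] 1.6 [-0.2   0.    1.87 -0.    1.27  1.29]
```

```bash
python3 -m crank '[[1,0.018,-0.0435,0,0],[1,0.018,-0.0435,0,0],[1,0.018,-0.0435,0.03,0],[1,0.018,-0.0435,0.03,0],[1,0,0,0.04,0],[1,0,0,0.038,0],[1,0,0,0,0],[1,0,0,0,0]]'
python3 d.py .4425 .2213 .018 4.95; python3 - <<'E'
from h import *
snap("top","pics/t2.png");a=cv2.imread("pics/t2.png")
cv2.imwrite("pics/t2c.png",cv2.resize(a[150:250,140:240],None,fx=5,fy=5,interpolation=cv2.INTER_CUBIC))
E
```

```text
time_s: 2.6
eef_pos: [0.4424, 0.2191, 0.1021]
tool_rot: [0.999, 0.043, 0.001, -0.0]
ft_force: [1.3, -0.4, -0.2]
grip_width: 0.0879
grip_force: 0.0
tool delta [ 0.0002 -0.0022  0.0841] turn units 0.001 [0.4424 0.2191 0.1021] [ 1.3 -0.4 -0.2] 2.6 [0.22 0.4  1.76 0.   0.97 1.71]
```

View pics/t2c.png

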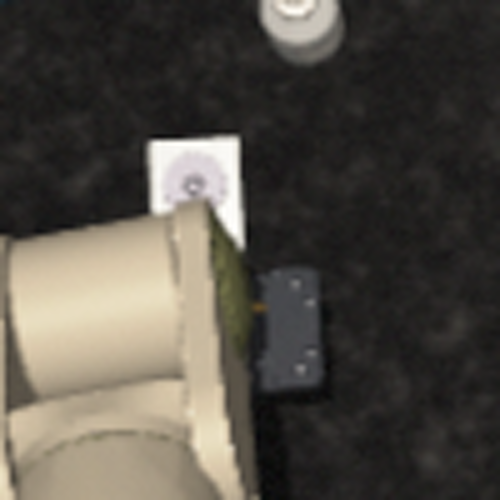

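The mark is at crop (194,186), unmoved, and the gripper sits over the block. Next I descend and pinch it.

```bash
python3 -m crank '[[1,0,-0.002,0.03,0],[1,0,0,0.03,0],[1,0,0,0.02,0],[1,0,0,0.003,0],[0.4,0,0,0,0],[0.2,0,0,0,0],[0.1,0,0,0,0],[0,0,0,0,0],[0,0,0,0,0],[0,0,0,0,0],[0,0,0,0,0]]'
python3 - <<'E'
from h import *
snap("top","pics/t3.png")
a=cv2.imread("pics/t3.png")[150:215,140:240];b=cv2.imread("pics/t2.png")[150:215,140:240]
cv2.imwrite("pics/t3c.png",cv2.resize(a,None,fx=6,fy=6,interpolation=cv2.INTER_CUBIC))
E
python3 d.py .4425 .2213 .018 4.95
```

```text
time_s: 4.03
eef_pos: [0.4415, 0.221, 0.0177]
tool_rot: [0.999, 0.043, -0.0, 0.0]
ft_force: [0.8, -0.2, 0.5]
grip_width: 0.0201
grip_force: 0.0
tool delta [ 0.0011 -0.0002 -0.0003] turn units 0.003 [0.4415 0.221  0.0177] [-0.7  1.3 -0.1] 4.075 [0.23 0.55 1.82 0.   0.78 1.71]
```

```bash
python3 -m crank '[[0,0,0,0,0],[0,0,0,0,0],[0,0,0,0,0],[0,-0.0005,0.01,0,0],[0,-0.0015,0.02,0,0],[0,-0.002,0.03,0,0],[0,-0.002,0.03,0,0],[0,-0.002,0.03,0,0],[0,-0.002,0.03,0,0],[0,-0.002,0.03,0,0],[0,-0.002,0.02,0,0],[0,0,0,0,0]]'
python3 d.py .4473 -.1105 .018 4.95
```

```text
time_s: 5.58
eef_pos: [0.4448, 0.0192, 0.0177]
tool_rot: [0.999, 0.042, -0.0, 0.0]
ft_force: [-0.3, -2.5, -1.1]
grip_width: 0.0155
grip_force: 30.0
tool delta [-0.0083  0.1295 -0.0003] turn units -0.017 [0.4448 0.0192 0.0177] [-0.3 -2.5 -1.1] 5.575 [-0.22  0.47  1.96 -0.    0.71  1.27]
```

```bash
python3 -m crank '[[0,-0.001,0.01,0,0],[0,-0.0015,0.025,0,0],[0,-0.002,0.03,0,0],[0,-0.0015,0.02,0,0],[0,-0.0005,0.01,0,0],[0,0,0,0,0],[0,0,0,0,0]]'
python3 d.py .4473 -.1105 .018 4.95; python3 - <<'E'
from h import *
for n in("top","scene"): snap(n,f"pics/{n}4.png")
a=cv2.imread("pics/top4.png")[140:240,200:300];b=cv2.imread("pics/scene4.png")
p=w2px("pics/scene4.png",(.566,-.098,.05)).astype(int);print(p)
u,v=max(p[0]-50,0),max(p[1]-50,0);print(u,v)
b=b[v:v+100,u:u+60]
cv2.imwrite("pics/m4.png",cv2.resize(np.hstack([a,b]),None,fx=5,fy=5,interpolation=cv2.INTER_CUBIC))
E
```

```text
time_s: 6.45
eef_pos: [0.4467, -0.0744, 0.0177]
tool_rot: [0.999, 0.043, 0.0, 0.0]
ft_force: [0.3, -2.2, -1.8]
grip_width: 0.016
grip_force: 30.0
tool delta [-0.0025  0.0361 -0.0003] turn units 0.004 [ 0.4467 -0.0744  0.0177] [ 0.3 -2.2 -1.8] 6.45 [-0.42  0.48  1.94 -0.    0.72  1.06]
[294 205]
244 155
```

View pics/m4.png

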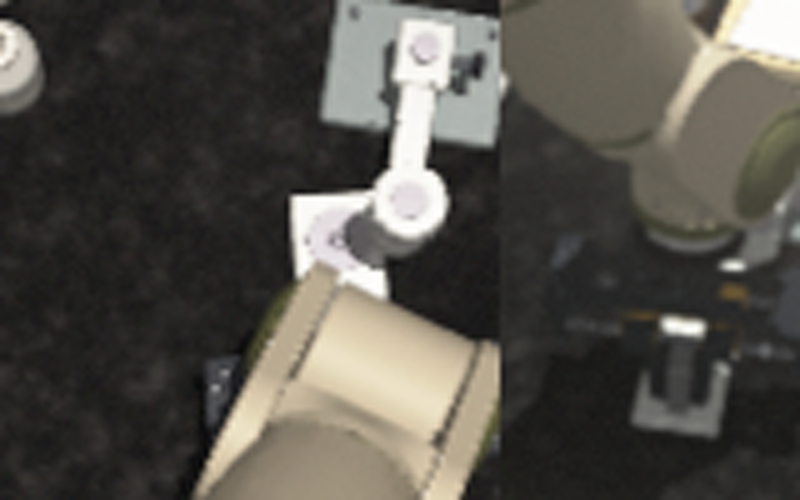

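Mark at crop (339,239), collar top at (409,200), far-left plate corner at (291,196); the scene view is blocked by the wrist.

```bash
python3 - <<'E'
from h import *
f="pics/top4.png"
P=lambda u,v,z:px2w(f,200+(u+.5)/5-.5,140+(v+.5)/5-.5,z)
print(P(339,239,.014),P(409,200,.165),P(291,196,.01))
s=robot.get_state();T=R.from_quat(s['tool_rot']).as_matrix();m=s['eef_pos']+.12*T[:,0];print("mark by tool",m)
# collar circle subpixel on first image
a=cv2.imread("pics/top0.png");r=cv2.resize(a[130:240,160:310],None,fx=5,fy=5,interpolation=cv2.INTER_CUBIC)
g=cv2.cvtColor(r,cv2.COLOR_BGR2GRAY)
c=cv2.HoughCircles(g[190:330,540:680],cv2.HOUGH_GRADIENT,1.2,100,param1=150,param2=15,minRadius=34,maxRadius=43);print(c+np.array([540,190,0]))
c=cv2.HoughCircles(g[220:350,40:150],cv2.HOUGH_GRADIENT,1.2,100,param1=100,param2=10,minRadius=26,maxRadius=38);print(c+np.array([40,220,0]))
E
```

```text
[ 0.56779224 -0.06433235  0.014     ] [ 0.56711906 -0.09866528  0.165     ] [ 0.59683158 -0.03169811  0.01      ]
mark by tool [ 0.56625938 -0.06387776  0.01773405]
[[[609.         250.60000229  38.20000076]]]
[[[ 75.40000153 274.60000229  27.55999947]]]
```

```bash
python3 -m crank '[[0,-0.0007,0.007,0,0],[0,-0.001,0.01,0,0],[0,-0.001,0.01,0,0],[0,-0.0007,0.008,0,0],[0,0,0,0,0],[0,0,0,0,0],[0,0,0,0,0]]'
python3 - <<'E'
from h import *
s=robot.get_state();T=R.from_quat(s['tool_rot']).as_matrix();print("mark by tool",s['eef_pos']+.12*T[:,0])
E
```

```text
time_s: 7.42
eef_pos: [0.4464, -0.1099, 0.0177]
tool_rot: [0.999, 0.043, 0.0, 0.0]
ft_force: [0.9, -1.3, -2.7]
grip_width: 0.0156
grip_force: 30.0
mark by tool [ 0.56590504 -0.09950389  0.0177408 ]
```

```bash
python3 -m crank '[[0.2,0,0,0,0],[0.5,0,0,0,0],[1,0,0,0,0],[1,0,0,0,0],[1,0,0,-0.02,0],[1,0,0,-0.05,0],[1,0,0,-0.06,0],[1,0,0,-0.06,0],[1,-0.02,-0.06,-0.02,0],[1,-0.02,-0.06,0,0],[1,-0.02,-0.06,0,0],[1,-0.02,-0.06,0,0]]'
python3 d.py .5664 -.099 .22 37; python3 - <<'E'
from h import *
for n in("top","scene"): snap(n,f"pics/{n}5.png")
a=cv2.imread("pics/top5.png")[140:240,200:280]
p=w2px("pics/scene5.png",(.566,-.098,.05)).astype(int)
u,v=p[0]-35,p[1]-50;print(u,v,"probe point px",w2px("pics/scene5.png",(.566,-.099,.026))-[u,v],"mark",w2px("pics/scene5.png",(.566,-.0995,.014))-[u,v])
b=cv2.imread("pics/scene5.png")[v:v+100,u:u+80]
cv2.imwrite("pics/m5.png",cv2.resize(np.hstack([a,b]),None,fx=5,fy=5,interpolation=cv2.INTER_CUBIC))
E
```

```text
time_s: 8.93
eef_pos: [0.347, 0.1184, 0.2267]
tool_rot: [0.999, 0.043, 0.0, -0.0]
ft_force: [0.8, -0.0, -0.3]
grip_width: 0.088
grip_force: 0.0
tool delta [0.1999 0.2355 0.0069] turn units -4.009 [0.347  0.1184 0.2267] [ 0.8 -0.  -0.3] 8.925 [ 0.01 -0.04  1.94  0.    1.24  1.49]
259 155 probe point px [35.26469654 55.7516485 ] mark [35.1861243  58.10023286]
```

View pics/m5.png

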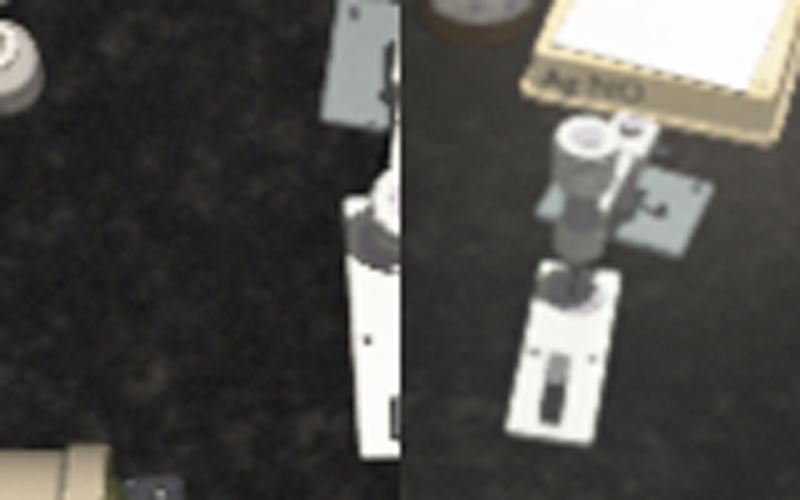

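In the scene half, the collar top is centred at about (186,136) and the plate corners at (140,262), (220,270), (193,443) and (108,432), with the disc under the boss. I'll cross-check these against the expected poses.

```bash
python3 - <<'E'
from h import *
f="pics/scene5.png"
P=lambda u,v,z:px2w(f,259+(u+.5)/5-.5,155+(v+.5)/5-.5,z)
print("collar",P(186,136,.165))
c=[P(*q,.01) for q in((140,262),(220,270),(193,443),(108,432))]
far=(c[0]+c[1])/2;near=(c[2]+c[3])/2;d=far-near;print(np.linalg.norm(d),np.degrees(np.arctan2(d[1],d[0])));d/=np.linalg.norm(d)
print("mark",far-.0325*d, near+.1425*d)
E
```

```text
collar [ 0.56627746 -0.09517606  0.165     ]
0.17804564765606526 5.605091893366594
mark [ 0.56669987 -0.09729936  0.01      ] [ 0.56366878 -0.09759684  0.01      ]
```

```bash
python3 -m crank '[[1,0.04,0.047,0,0],[1,0.04,0.047,0,0],[1,0.04,0.047,0,0],[1,0.04,0.047,0,0],[1,0.04,0.047,0,0],[1,0,0,0,-1],[1,0,0,0,-1],[1,0,0,0,-1],[1,0,0,0,-1],[1,0,0,0,0]]'
python3 d.py .5664 -.0985 .128 37
```

```text
time_s: 10.28
eef_pos: [0.5677, -0.1006, 0.2263]
tool_rot: [0.949, 0.316, -0.0, -0.0]
ft_force: [-0.7, -0.5, 0.3]
grip_width: 0.0883
grip_force: 0.0
tool delta [ 0.0003 -0.0024  0.0983] turn units -0.017 [ 0.5677 -0.1006  0.2263] [-0.7 -0.5  0.3] 10.275 [-0.38  0.44  1.36 -0.    1.35  0.55]
```

```bash
python3 -m crank '[[1,0,-0.0025,0.03,0],[1,0,0,0.04,0],[1,0,0,0.028,0],[0.6,0,0,0,0],[0.5,0,0,0,0],[0.45,0,0,0,0],[0.4,0,0,0,0],[0.2,0,0,0,0],[0,0,0,0,0],[0,0,0,0,0],[0,0,0,0,0],[0,0,0,0,0]]'
python3 d.py .5664 -.0985 .128 37
```

```text
time_s: 11.78
eef_pos: [0.567, -0.0987, 0.1292]
tool_rot: [0.948, 0.317, 0.001, 0.001]
ft_force: [3.7, -3.7, 1.3]
grip_width: 0.0434
grip_force: 30.0
tool delta [-0.0004 -0.0005  0.0012] turn units -0.006 [ 0.567  -0.0987  0.1292] [ 3.7 -3.7  1.3] 11.775 [-0.38  0.52  1.49 -0.    1.13  0.55]
```

```bash
python3 -m crank '[[0,0,0,0.003,0],[0,0,0,0.002,0],[0,0,0,0.001,0],[0,0,0,0,0],[0,0,0,0,0]]'
```

```text
time_s: 12.4
eef_pos: [0.5672, -0.0986, 0.1246]
tool_rot: [0.948, 0.317, 0.001, 0.002]
ft_force: [-1.0, -3.0, 13.2]
grip_width: 0.0432
grip_force: 30.0
```

```bash
python3 -m crank '[[0,0,0,-0.0003,0.5],[0,0,0,0,0.5],[0,0,0,0,0.5],[0,0,0,0,0.5],[0,0,0,0,0.3],[0,0,0,0,0]]'; python3 -m crank '[[0,0,0,0,0.4],[0,0,0,0,0.4],[0,0,0,0,0]]'; python3 d.py .5664 -.0985 .128 37
```

```text
time_s: 13.15
eef_pos: [0.5672, -0.0986, 0.1247]
tool_rot: [0.987, 0.161, 0.002, 0.001]
ft_force: [0.9, -3.7, 11.0]
grip_width: 0.0433
grip_force: 30.0
time_s: 13.52
eef_pos: [0.5672, -0.0986, 0.1245]
tool_rot: [0.994, 0.106, 0.002, 0.001]
ft_force: [0.4, -4.5, 10.9]
grip_width: 0.0434
grip_force: 30.0
tool delta [-0.0008 -0.0002 -0.0035] turn units -3.11 [ 0.5672 -0.0986  0.1245] [ 0.4 -4.5 10.9] 13.525 [-0.38  0.53  1.49 -0.    1.12  0.98]
```

```bash
python3 -m crank '[[0,0,0,0,0.4],[0,0,0,0,0.4],[0,0,0,0,0]]'; python3 -m crank '[[0,0,0,0,0.4],[0,0,0,0,0.4],[0,0,0,0,0]]'; python3 d.py .5664 -.0985 .128 37
```

```text
time_s: 13.9
eef_pos: [0.5671, -0.0986, 0.1238]
tool_rot: [0.999, 0.05, 0.001, 0.001]
ft_force: [2.8, -4.5, 5.4]
grip_width: 0.0433
grip_force: 30.0
time_s: 14.28
eef_pos: [0.567, -0.0986, 0.1237]
tool_rot: [1.0, -0.006, 0.001, 0.001]
ft_force: [1.9, -4.0, 3.8]
grip_width: 0.0433
grip_force: 30.0
tool delta [-0.0006 -0.0001 -0.0043] turn units -4.71 [ 0.567  -0.0986  0.1237] [ 1.9 -4.   3.8] 14.275 [-0.38  0.53  1.49 -0.    1.12  1.21]
```

The force fell to the spring's level at about 0.65 rad of turn, so the keyway is over the pin. I'll push down in stages.

```bash
python3 -m crank '[[0,0,0,0.002,0],[0,0,0,0.002,0],[0,0,0,0,0]]'; python3 -c "
from h import *;print(robot.get_state()['torque'])"
```

```text
time_s: 14.65
eef_pos: [0.567, -0.0986, 0.1196]
tool_rot: [1.0, -0.006, 0.001, 0.001]
ft_force: [2.2, -5.1, 4.6]
grip_width: 0.0434
grip_force: 30.0
[-0.64329423 -0.36832513 -0.02850901]
```

```bash
python3 -m crank '[[0,0,0,0.002,0],[0,0,0,0.002,0],[0,0,0,0.0015,0],[0,0,0,0.0015,0],[0,0,0,0.001,0],[0,0,0,0,0],[0,0,0,0,0]]'; python3 -c "
from h import *;print(robot.get_state()['torque'])"
```

```text
time_s: 15.52
eef_pos: [0.5673, -0.0987, 0.113]
tool_rot: [1.0, -0.006, 0.002, 0.001]
ft_force: [-1.4, -4.2, 15.2]
grip_width: 0.0434
grip_force: 30.0
[-0.43453506  0.1681498  -0.00892422]
```

```bash
python3 -m crank '[[0,0,0,0.0008,0],[0,0,0,0,0],[0,0,0,0,0],[0,0,0,0,0]]'; python3 - <<'E'
from h import *
for n in("top","scene"): snap(n,f"pics/{n}6.png")
b=cv2.imread("pics/scene6.png")[120:280,150:400];a=cv2.imread("pics/top6.png")[110:270,110:376]
cv2.imwrite("pics/m6.png",cv2.resize(np.hstack([a,b]),(800,250*0+248),interpolation=cv2.INTER_CUBIC))
E
```

```text
time_s: 16.02
eef_pos: [0.5674, -0.0987, 0.1129]
tool_rot: [1.0, -0.006, 0.002, 0.001]
ft_force: [-2.5, -3.4, 19.5]
grip_width: 0.0434
grip_force: 30.0
```

View pics/m6.png

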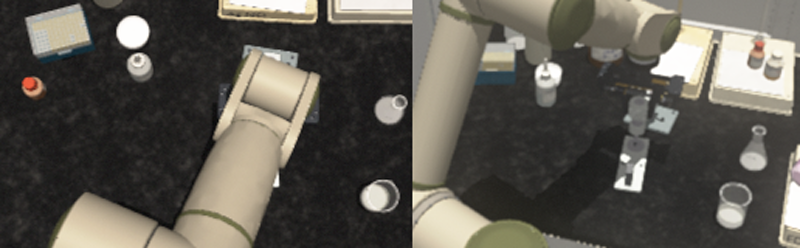

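The glassware is undisturbed: indicator at (33,88), dropper at (139,66), flask at (390,108), beaker at (378,196). The collar is held down on its stop and the carrier is in place under the probe, at about (633,160).

```bash
python3 -c "
from cell import robot
print(robot.sign_off())"
```

```text
the job is handed in; nothing more can be done
None
```

The job is handed in: the carrier was slid under the probe and let go, the collar turned into its keyway and pushed 16 mm down to its stop, where it is still gripped and held; by my measurements the mark is within about 2 mm of the probe axis (contact itself not seen), and the glassware and bottles were not disturbed.

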